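# Set the canister row back in order of height

## Robot

A 6-joint arm with a two-finger parallel gripper is mounted at the origin on the work surface. World frame = base frame: x ahead of the robot, y to its left, z up, the work surface at z = 0. Lengths are in mm, angles in rad, forces in N, time in s.
With the tool pointing down it reaches from about 350 to 850 mm from the base axis. Payload 8.1 kg.
Tool frame: the origin (TCP) lies at the very end of the fingers, on their centre line; the grasp point (between the pads) lies env.grip_depth behind it (env.grip_depth is the distance from the TCP to the grasp point, in mm); z points along the fingers, y is the line along which they close (so a half turn about z gives the same grasp; the last joint's range is limited). The gripper opens to 85 mm and grips with 20 to 120 N. Pads are 22 mm wide; open, the fingers measure 114 mm over their backs; the gripper's body (76 mm by 85 mm) begins 54 mm behind the grasp point. The pads swing forward as they close: fully open they stand 13 mm farther back than shut.
Start: joints at [1.156, 0.13, 1.488, -0, 1.523, -0.085], TCP at [194.291, 567.676, 191.592] pointing down, gripper open.
Joint ranges: [-2.96, 2.96], [-0.89, 2.26], [0.02, 2.5], [-1.34, 4.48], [0, 2.73], [-2.66, 2.66]. Speed limits (rad/s): [2.39, 2.39, 2.79, 3.14, 3.14, 3.14].

## Interface

Orientations are given as a unit quaternion [x, y, z, w].
In Python, from rig import env, eyes gives the robot as it stands.
- The arm moves only by the shell command python3 -m handwheel 'ROWS' [OPENING] [FORCE]. ROWS is JSON, a list of rows, each a list of 6 numbers: the shift along the tool's x, y, z in cm, then the turn, a rotation vector about the tool's x, y, z in degrees. A call has 1 to 20 rows; each row shifts and turns the commanded pose from where the row before left it, along the tool's axes as they then stand; what a row does not reach is not made up. A row lasts 1/12 s, in which the tool goes at most 41.7 mm and 7.16 degrees, less where a joint would pass 70% of its speed; a pose out of reach is approached as far as the arm can. A call with a gripper value outside its range is refused whole. OPENING is the opening in per cent of the stroke, from 0 (shut) to 100 (fully open), set as the call begins (- or left out, the last holds). The fingers move at their own pace and stop on an object; FORCE is the grip in N (left out, the last holds). Time passes only in rows, so rows that do not move let the fingers close. It gives the time, the measured TCP pose, the force, the opening and the grip force at its end, in the units of the state.
- env.get_state(): the state, without advancing time (a new reading comes with each control period).
- eyes.read_camera(name): name is "scene" or "top" or "wrist"; returns a dict with "pixels" (384x512x3 uint8, red, green, blue), "camera_matrix" (3x3 intrinsics, pixels), "cam_to_world" (4x4, takes a point from camera to world coordinates). Camera axes: x right, y down, z forward; pixel columns grow to the right and rows downward; lengths in mm; the calibration is good to about 2 mm. A picture is of the moment at which its call begins. There is no depth.
- env.hand_in(): hands the job in; it is judged then, once.
The state is a dict: "t": time; "joint_pos": joint angles; "qd": joint speeds; "joint_efforts": joint torques, N m; "eef_pos": TCP position; "tool_rot": TCP orientation; "contact_force": force on the tool from outside, world axes, zero at the start; "wrist_torque": the same for the moment, N m; "finger_gap": finger opening in mm; "grip_force": force on a finger pad.
Only numpy, scipy, OpenCV 4.12 (cv2) and the standard library are available. Lean on these libraries where they do the work, as an engineer would, in place of code of your own. Each camera call takes 0.05 s, during which the arm holds its last target. There are 200 camera calls.

## Task

Put the four clip-lid canisters back in their row on the cork mats, one centred on each mat and stepping down in height: the tallest on the mat next to the hand mixer, then each shorter one in turn, with the shortest next to the glass bowl. Keep the canisters upright, set each one down gently and let go, and leave the mixer and the bowl where they are; which way the latches face does not matter.

Things in the scene. Friction and masses are not known exactly. Their poses are not given: they have to be found in the camera images.
- can_xl_mid (a point): tallest and widest of four round clip-lid canisters: white plastic tub, flush grey lid, 68 mm diameter, 130 mm tall, about 0.36 kg (-20/+30%), rigid. Point: on its axis, 65 mm above its underside; z up. On its -x side a steel latch 22 mm wide stands 4 mm out (top 34 mm) and 3 mm above the lid; on +x a hinge stands 6 mm out (top 25 mm). Wall plain on +y and -y: grip there, up to the lid's top.
- can_l_mid (a point): second tallest of four round clip-lid canisters: white plastic tub, flush grey lid, 62 mm diameter, 110 mm tall, about 0.28 kg (-20/+30%), rigid. Point: on its axis, 55 mm above its underside; z up. On its -x side a steel latch 22 mm wide stands 4 mm out (top 34 mm) and 3 mm above the lid; on +x a hinge stands 6 mm out (top 25 mm). Wall plain on +y and -y: grip there, up to the lid's top.
- can_m_mid (a point): third tallest of four round clip-lid canisters: white plastic tub, flush grey lid, 56 mm diameter, 90 mm tall, about 0.20 kg (-20/+30%), rigid. Point: on its axis, 45 mm above its underside; z up. On its -x side a steel latch 22 mm wide stands 4 mm out (top 34 mm) and 3 mm above the lid; on +x a hinge stands 6 mm out (top 25 mm). Wall plain on +y and -y: grip there, up to the lid's top.
- can_s_mid (a point): shortest and narrowest of four round clip-lid canisters: white plastic tub, flush grey lid, 50 mm diameter, 70 mm tall, about 0.13 kg (-20/+30%), rigid. Point: on its axis, 35 mm above its underside; z up. On its -x side a steel latch 22 mm wide stands 4 mm out (top 34 mm) and 3 mm above the lid; on +x a hinge stands 6 mm out (top 25 mm). Wall plain on +y and -y: grip there, up to the lid's top.
- mat_a: one of four equal round cork mats, 80 mm diameter, 4 mm thick, fixed in a straight row at 100 mm centres on a fixed wooden board (420 x 100 x 12 mm) lying on the worktop; their names come in no order along the row. Origin: centre of the mat's underside, on the board's top; the surface to stand on is 4 mm higher. y axis along the row
- mat_b: one of four equal round cork mats, 80 mm diameter, 4 mm thick, fixed in a straight row at 100 mm centres on a fixed wooden board (420 x 100 x 12 mm) lying on the worktop; their names come in no order along the row. Origin: centre of the mat's underside, on the board's top; the surface to stand on is 4 mm higher. y axis along the row
- mat_c: one of four equal round cork mats, 80 mm diameter, 4 mm thick, fixed in a straight row at 100 mm centres on a fixed wooden board (420 x 100 x 12 mm) lying on the worktop; their names come in no order along the row. Origin: centre of the mat's underside, on the board's top; the surface to stand on is 4 mm higher. y axis along the row
- mat_d: one of four equal round cork mats, 80 mm diameter, 4 mm thick, fixed in a straight row at 100 mm centres on a fixed wooden board (420 x 100 x 12 mm) lying on the worktop; their names come in no order along the row. Origin: centre of the mat's underside, on the board's top; the surface to stand on is 4 mm higher. y axis along the row
- mixer: grey cordless hand mixer without its beaters, sitting on its flat underside beyond one end of the row, about 360 mm from the row's middle: 200 mm long (its x, roughly along the row), 78 mm wide (its y), 132 mm tall to the loop handle. Origin: centre of its underside. Loose, about 1 kg; not to be moved
- bowl: clear glass bowl, 160 mm in diameter at the rim, 75 mm tall, standing beyond the other end of the row. Origin: centre of its underside. Loose; not to be moved
Not all that is in view belongs to the job. Leave any green or red look-alike of the part that bears can_l_mid alone.

How it is judged:
By the outcome, as a careful person would: the job done as asked, in the order asked, and still so for the second after the job is handed in, with the robot touching nothing.
It also fails if it takes over 99 s, if anything falls off the work surface, if the arm or the gripper's body presses on something with over 40 N, if the wrist force passes 120 N, or if a joint passes its speed limit or range.

## Working session

There is one attempt and no reset: what is moved stays moved. The work goes in short steps, Python scripts to look and compute and a shell command to move; the robot and the scene stay as the last step left them, time stands still between calls to the robot, and variables do not carry over. Pictures are saved under pics/ and viewed, at most 14 in all, crops included, and the job is handed in when it is done.

```bash
mkdir -p pics; ls; python3 - <<'E'
from rig import env, eyes
import cv2
s=env.get_state(); print(s, env.grip_depth)
for n in ("scene","top"):
    c=eyes.read_camera(n); cv2.imwrite(f"pics/{n}0.png",cv2.cvtColor(c["pixels"],cv2.COLOR_RGB2BGR)); print(n,c["camera_matrix"],c["cam_to_world"])
E
```

```text
pics
{'t': 0.0, 'joint_pos': array([ 1.15557924e+00,  1.31148366e-01,  1.48931860e+00,  3.00218217e-05,
        1.52299773e+00, -8.54163945e-02]), 'qd': array([ 0.00134496, -0.00173915,  0.00018353, -0.00087123,  0.00119664,
        0.00078014]), 'joint_efforts': array([ 1.25915329e-03, -5.69421566e+01, -5.00538754e+01, -3.71384558e-04,
        1.50290842e-02,  9.82346705e-06]), 'eef_pos': array([194.03098667, 567.08611691, 190.53056116]), 'tool_rot': array([ 1.64154681e-01,  9.86434166e-01, -9.03133339e-04, -2.46387932e-04]), 'contact_force': array([-0.44595734,  0.08358297, -0.65877468]), 'wrist_torque': array([ 0.01436767,  0.01290356, -0.0370574 ]), 'grip_force': 0.0, 'finger_gap': 85.22746239781392} 18.700000000000003
scene [[410.16771393   0.         250.04489927]
 [  0.         410.16771393 187.45251424]
 [  0.           0.           1.        ]] [[-7.26079594e-01  5.22671257e-01 -4.46792100e-01  1.07336929e+03]
 [ 6.87582982e-01  5.46060040e-01 -4.78589673e-01  6.35916847e+02]
 [-6.16975381e-03 -6.54700840e-01 -7.55862914e-01  1.02523876e+03]
 [ 0.00000000e+00  0.00000000e+00  0.00000000e+00  1.00000000e+00]]
top [[383.9260269    0.         252.70148108]
 [  0.         383.9260269  197.45990322]
 [  0.           0.           1.        ]] [[ 1.74507512e-02 -9.89703023e-01  1.42068284e-01  3.61895721e+02]
 [-9.99780930e-01 -1.89149153e-02 -8.96203315e-03  1.82520782e+01]
 [ 1.15569609e-02 -1.41880766e-01 -9.89816288e-01  1.11117039e+03]
 [ 0.00000000e+00  0.00000000e+00  0.00000000e+00  1.00000000e+00]]
```

View pics/scene0.png

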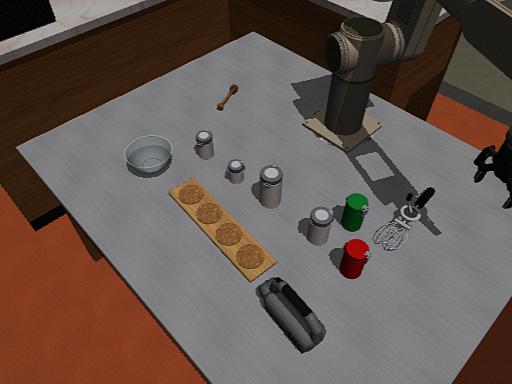

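View pics/top0.png

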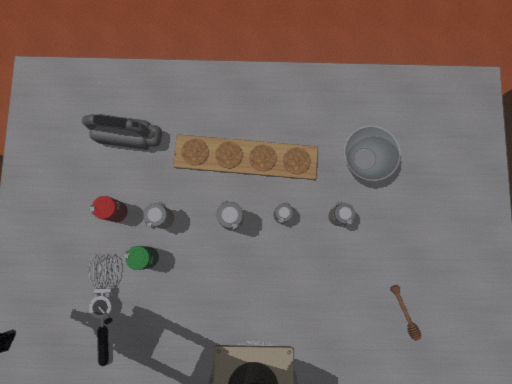

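The scene view shows the mixer at (290,312), the bowl at (150,155) and the mats between them. There are white canisters at (205,145), (236,171), (271,187) and (319,225), and the green (355,212) and red (354,258) look-alikes. In the top view the white lids are at (156,215), (230,214), (285,213) and (345,213). The sizes suggest xl=(230,214) and s=(285,213), with l and m being (156,215) and (345,213) in some order. I'll measure them next.

```bash
cat > h.py <<'E'
import numpy as np, cv2
from rig import env, eyes
def ray(c,uv,z):
    K,T=np.array(c["camera_matrix"]),np.array(c["cam_to_world"])
    d=T[:3,:3]@np.linalg.solve(K,[uv[0],uv[1],1.]); o=T[:3,3]
    return o+d*(z-o[2])/d[2]
def save(c,name,box=None,f=1):
    p=cv2.cvtColor(c["pixels"],cv2.COLOR_RGB2BGR)
    if box: p=p[box[1]:box[3],box[0]:box[2]]
    cv2.imwrite(f"pics/{name}.png",cv2.resize(p,None,fx=f,fy=f,interpolation=cv2.INTER_CUBIC))
def proj(c,P):
    K,T=np.array(c["camera_matrix"]),np.array(c["cam_to_world"])
    q=K@(T[:3,:3].T@(np.array(P)-T[:3,3])); return q[:2]/q[2]
E
python3 - <<'E'
from h import *
t=eyes.read_camera("top"); s=eyes.read_camera("scene")
save(t,"top1",(130,185,370,245),3.3); save(s,"scene1",(190,115,380,285),3.5)
hsv=cv2.cvtColor(t["pixels"],cv2.COLOR_RGB2HSV)
m=cv2.inRange(hsv,(5,80,60),(25,255,255))
# mats: darker than board
for uv in [(195,152),(229,155),(263,158),(297,161),(185,140),(156,215),(146,215),(120,260)]: print(uv,hsv[uv[1],uv[0]])
E
```

```text
(195, 152) [ 14 121 122]
(229, 155) [ 14 119 124]
(263, 158) [ 14 113 126]
(297, 161) [ 13 117 122]
(185, 140) [ 16 106 147]
(156, 215) [135   3 152]
(146, 215) [120   4 115]
(120, 260) [135   4 118]
```

View pics/top1.png

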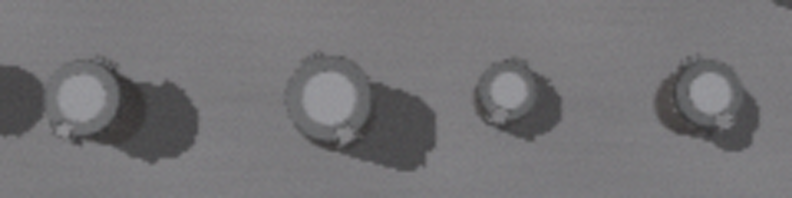

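View pics/scene1.png

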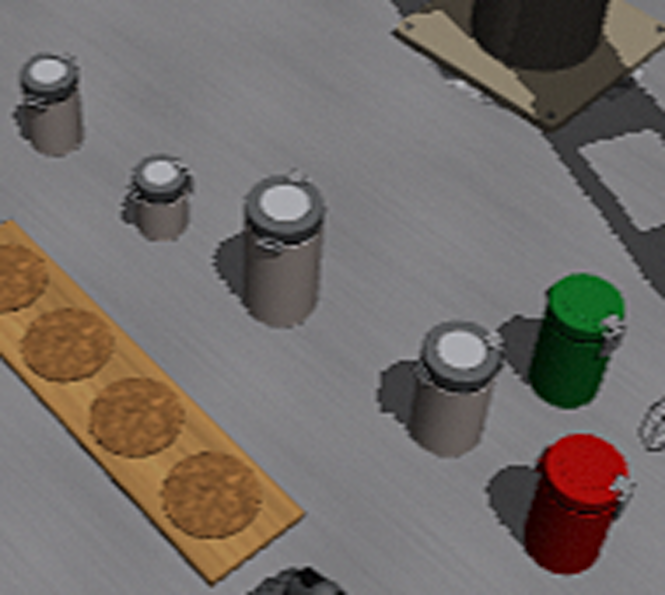

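The crops confirm the identities from lid size and visible height. In the top crop, xl is at (329,98), l at (81,97), m at (711,92) and s at (509,90). All four are white; the green and red ones are the look-alikes, so I leave them alone. The latches are at (346,136), (63,130), (724,120) and (500,118), with the hinges opposite.

```bash
python3 - <<'E'
from h import *
t=eyes.read_camera("top"); s=eyes.read_camera("scene")
def board(c,box):
    hsv=cv2.cvtColor(c["pixels"],cv2.COLOR_RGB2HSV)
    m=cv2.inRange(hsv,(8,60,50),(25,255,255)); k=np.zeros_like(m); k[box[1]:box[3],box[0]:box[2]]=255; m&=k
    v=cv2.GaussianBlur(hsv[...,2],(5,5),0); mm=cv2.morphologyEx(((v<138)&(m>0)).astype(np.uint8)*255,cv2.MORPH_OPEN,np.ones((7,7)))
    out=[]
    for q in cv2.findContours(mm,0,2)[0]:
        if cv2.contourArea(q)>100:
            e=cv2.fitEllipse(cv2.convexHull(q)); out.append(ray(c,e[0],16)); print("mat",np.round(e[0],1),np.round(e[1],1),np.round(out[-1],1))
    cs=max(cv2.findContours(m,0,2)[0],key=cv2.contourArea)
    r=[ray(c,p,12)[:2] for p in cs[:,0]]; R=cv2.minAreaRect(np.array(r,np.float32)); print("board",R)
board(t,(170,130,325,185)); board(s,(160,170,280,285))
names=dict(XL=(230,214,130,346,136,320,55),L=(156,215,110,63,130,104,62),S=(285,213,70,500,118,514,60),M=(345,213,90,724,120,700,58))
sc=dict(XL=(271,173),L=(322,215),S=(236,165),M=(204,135))
def disk(c,uv):
    g=cv2.cvtColor(c["pixels"],cv2.COLOR_RGB2GRAY); u,v=uv; w=15
    p=g[v-w:v+w+1,u-w:u+w+1]; th=0.5*(int(g[v-1:v+2,u-1:u+2].mean())+int(np.percentile(g[v-w:v+w+1,u-w:u+w+1],50)))
    n,l,st,ce=cv2.connectedComponentsWithStats(cv2.morphologyEx((p>th).astype(np.uint8),cv2.MORPH_OPEN,np.ones((3,3))),connectivity=4); i=l[w,w]; return ce[i]+[u-w,v-w],st[i,4]
for n,(u,v,h,lu,lv,hu,hv) in names.items():
    a,A=disk(t,(u,v)); b,B=disk(s,sc[n])
    P=ray(t,a,h);Q=ray(s,b,h)
    L=ray(t,(130+lu/3.3,185+lv/3.3),h);H=ray(t,(130+hu/3.3,185+hv/3.3),h);d=L-H
    print(n,a.round(1),A,b.round(1),B,P.round(1),Q.round(1),"latch yaw",np.degrees(np.arctan2(d[1],d[0])).round(),"mid",((L+H)/2).round(0))
b=ray(t,(373,155),75); print("bowl~",b)
E
```

```text
mat [296.3 161.5] [28.1 30.5] [ 627.8 -117.3   16. ]
mat [262.9 158.2] [27.3 29.7] [635.7 -19.4  16. ]
mat [229.  154.8] [27.8 29. ] [643.8  79.9  16. ]
mat [195.4 151.9] [27.9 29.1] [650.7 178.5  16. ]
board ((640.796630859375, 31.317581176757812), (418.5370788574219, 99.97879028320312), 86.14027404785156)
mat [245.6 257.5] [18.9 21.4] [666.6 179.1  16. ]
mat [224.4 233.2] [16.8 24. ] [655.5  74.8  16. ]
mat [207.5 213.3] [20.8 23.4] [644.3 -17.2  16. ]
mat [189.3 194.4] [20.3 21.4] [ 638.3 -116.5   16. ]
board ((645.5315551757812, 35.21296691894531), (421.9129638671875, 101.17443084716797), 86.0311050415039)
XL [229.3 214.3] 198 [270.9 172.5] 106 [457.9  68.6 130. ] [458.8  69.3 130. ] latch yaw -161.0 mid [459.  65. 130.]
L [154.2 214. ] 153 [321.6 214.4] 109 [457.  265.4 110. ] [456.7 266.7 110. ] latch yaw 152.0 mid [457. 263. 110.]
S [283.7 212. ] 87 [235.3 163.7] 42 [472.8 -76.3  70. ] [473.1 -75.9  70. ] latch yaw 167.0 mid [473. -76.  70.]
M [344.7 212.8] 117 [203.1 134.7] 46 [ 471.7 -238.2   90. ] [ 472.6 -238.7   90. ] latch yaw -160.0 mid [ 474. -241.   90.]
bowl~ [ 636.27579305 -323.54853868   75.        ]
```

```bash
cat >> h.py <<'E'
from scipy.spatial.transform import Rotation as Ro
def go(x,y,z,yaw=None):
    """tool-frame shift (cm) to world target, after turning tool y to world yaw (deg)"""
    s=env.get_state(); R=Ro.from_quat(s["tool_rot"]).as_matrix(); y0=np.degrees(np.arctan2(R[1,1],R[0,1]))
    print("t",round(s["t"],2),"pos",s["eef_pos"].round(1),"yaw",y0.round(1),"tilt",R[:,2].round(3),"gap",round(s["finger_gap"],1),"F",s["contact_force"].round(1),"grip",round(s["grip_force"],1))
    if yaw is None: yaw=y0
    a=np.radians(yaw); ty=np.array([np.cos(a),np.sin(a),0]); tz=np.array([0,0,-1.]); tx=np.cross(ty,tz)
    d=(np.array([x,y,z])-s["eef_pos"])/10
    print("turn z",round(-(yaw-y0),1),"shift",(np.array([tx,ty,tz])@d).round(2))
E
python3 -c "
from h import *
go(458.3,69,190,109)"
python3 -m handwheel '[[0,0,0,0,0,-6.3],[0,0,0,0,0,-6.3],[0,0,0,0,0,-6.3],[0,0,0,0,0,-6.3],[0,0,0,0,0,-6.3],[0,0,0,0,0,-6.3],[0,0,0,0,0,0],[0,0,0,0,0,0]]' 100 40
python3 -c "
from h import *
go(458.3,69,190,109)"
```

```text
t 0.3 pos [194.2 567.5 191.2] yaw 71.1 tilt [-0.    -0.001 -1.   ] gap 85.4 F [ 0.4  0.  -0.3] grip 0.0
turn z -37.9 shift [ -8.74 -55.73   0.12]
t: 0.97
eef_pos: [194.3, 567.6, 191.5]
tool_rot: [-0.163, 0.987, -0.0, -0.0]
contact_force: [0.4, 0.2, 0.2]
finger_gap: 85.4
grip_force: 0.0
t 0.97 pos [194.3 567.6 191.5] yaw 108.7 tilt [-0. -0. -1.] gap 85.4 F [0.4 0.2 0.2] grip 0.0
turn z -0.3 shift [ -8.73 -55.74   0.15]
```

```bash
python3 -m handwheel '[[-0.55,-3.48,0,0,0,0],[-0.55,-3.48,0,0,0,0],[-0.55,-3.48,0,0,0,0],[-0.55,-3.48,0,0,0,0],[-0.55,-3.48,0,0,0,0],[-0.55,-3.48,0,0,0,0],[-0.55,-3.48,0,0,0,0],[-0.55,-3.48,0,0,0,0],[-0.55,-3.48,0,0,0,0],[-0.55,-3.48,0,0,0,0],[-0.55,-3.48,0,0,0,0],[-0.55,-3.48,0,0,0,0],[-0.55,-3.48,0,0,0,0],[-0.55,-3.48,0,0,0,0],[-0.55,-3.48,0,0,0,0],[-0.55,-3.48,0,0,0,0],[0,0,0,0,0,0],[0,0,0,0,0,0],[0,0,0,0,0,0]]'
python3 - <<'E'
from h import *
go(458.3,69,80,109)
w=eyes.read_camera("wrist"); save(w,"w1"); print(w["camera_matrix"],w["cam_to_world"],proj(w,(458.3,69,130)))
E
```

```text
t: 2.55
eef_pos: [457.7, 69.5, 191.5]
tool_rot: [-0.163, 0.987, 0.0, -0.0]
contact_force: [-0.4, 0.0, 0.3]
finger_gap: 85.5
grip_force: 0.0
t 2.55 pos [457.7  69.5 191.5] yaw 108.7 tilt [-0.  0. -1.] gap 85.5 F [-0.4  0.   0.3] grip 0.0
turn z -0.3 shift [-0.04 -0.07 11.15]
[[293.55082431   0.         259.44073599]
 [  0.         293.55082431 194.63662271]
 [  0.           0.           1.        ]] [[-3.20592791e-01  8.98308603e-01  3.00436210e-01  3.81262186e+02]
 [ 9.47217095e-01  3.03975212e-01  1.01876616e-01  4.37019951e+01]
 [ 1.91480108e-04  3.17239223e-01 -9.48345527e-01  3.73867969e+02]
 [ 0.00000000e+00  0.00000000e+00  0.00000000e+00  1.00000000e+00]] [258.547769   194.09886479]
```

View pics/w1.png

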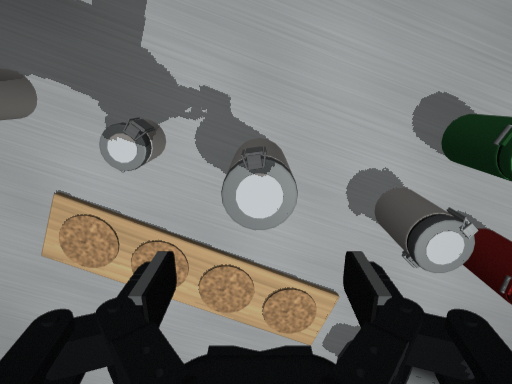

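The wrist view shows the XL lid at (260,196) and its latch at (256,160), against a prediction of (258.5,194). Position and yaw are good. The mats are at (89,241), (160,266), (227,289) and (290,311). I'll cross-check the mats in this view, then descend.

```bash
python3 - <<'E'
from h import *
w=eyes.read_camera("wrist")
hsv=cv2.cvtColor(w["pixels"],cv2.COLOR_RGB2HSV)
m=cv2.inRange(hsv,(5,60,50),(28,255,255)); n=max(cv2.findContours(m,0,2)[0],key=cv2.contourArea)
for x,y in [(651.2,181.1),(644.1,81.4),(636.9,-18.4),(629.8,-118.1)]: print(proj(w,(x,y,16)).round(1))
for uv in [(89,241),(160,266),(227,289),(290,311)]: print(ray(w,uv,16).round(1))
for uv in [(57,193),(41,257),(338,295)]: print("corner",ray(w,uv,12).round(1))
E
python3 -m handwheel '[[-0.05,-0.05,1.85,0,0,0],[0,0,1.85,0,0,0],[0,0,1.85,0,0,0],[0,0,1.85,0,0,0],[0,0,1.85,0,0,0],[0,0,1.85,0,0,0],[0,0,0,0,0,0],[0,0,0,0,0,0]]'
python3 -m handwheel '[[0,0,0,0,0,0],[0,0,0,0,0,0],[0,0,0,0,0,0],[0,0,0,0,0,0],[0,0,0,0,0,0],[0,0,0,0,0,0],[0,0,0,0,0,0],[0,0,0,0,0,0]]' 0 40
```

```text
[288.2 310. ]
[225.  287.7]
[158.  264.1]
[ 86.8 239. ]
[ 631.9 -114.8   16. ]
[639. -15.  16.]
[645.3  84.7  16. ]
[652.1 184.3  16. ]
corner [ 578.3 -166.2   12. ]
corner [ 681.4 -176.5   12. ]
corner [605.7 242.4  12. ]
t: 3.32
eef_pos: [457.3, 70.1, 80.0]
tool_rot: [-0.165, 0.986, 0.0, -0.001]
contact_force: [0.5, 0.8, 0.4]
finger_gap: 85.4
grip_force: 0.0
t: 3.98
eef_pos: [468.4, 70.1, 92.1]
tool_rot: [-0.164, 0.986, -0.001, 0.011]
contact_force: [-3.0, 4.4, 47.1]
finger_gap: 30.4
grip_force: 43.7
```

```bash
python3 - <<'E'
from h import *
w=eyes.read_camera("wrist"); s=eyes.read_camera("scene")
save(s,"s2",(190,85,360,255),3); a=cv2.imread("pics/s2.png"); save(w,"w2",None,0.8); b=cv2.imread("pics/w2.png")
H=max(a.shape[0],b.shape[0]); c=np.zeros((H,a.shape[1]+b.shape[1],3),np.uint8); c[:a.shape[0],:a.shape[1]]=a;c[:b.shape[0],a.shape[1]:]=b
c=cv2.resize(c,None,fx=.84,fy=.84); print(c.shape); cv2.imwrite("pics/c2.png",c); go(458.3,69,80,109)
E
```

```text
(428, 773, 3)
t 4.08 pos [468.4  70.1  92.1] yaw 108.9 tilt [ 0.021  0.001 -1.   ] gap 30.7 F [-2.4  4.4 47.1] grip 43.7
turn z -0.1 shift [0.99 0.22 1.21]
```

View pics/c2.png

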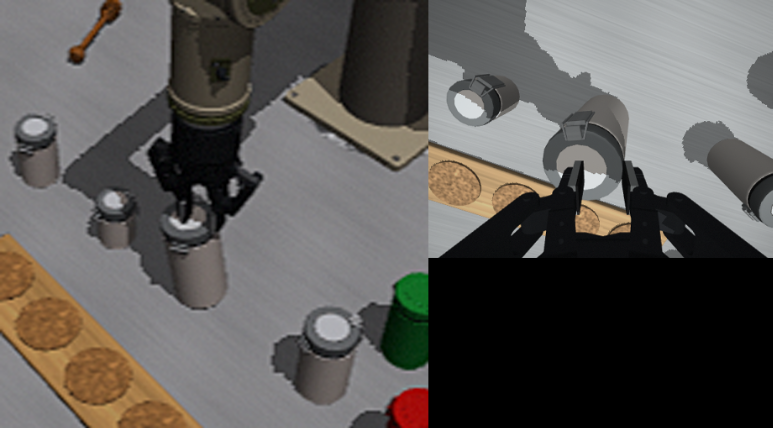

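```bash
python3 - <<'E'
from h import *
w=eyes.read_camera("wrist"); s=eyes.read_camera("scene")
save(s,"a",(235,110,310,220),5); a=cv2.imread("pics/a.png"); save(w,"b",(140,120,400,384),1.6); b=cv2.imread("pics/b.png")
H=max(a.shape[0],b.shape[0]); c=np.zeros((H,a.shape[1]+b.shape[1],3),np.uint8); c[:a.shape[0],:a.shape[1]]=a;c[:b.shape[0],a.shape[1]:]=b
cv2.imwrite("pics/c3.png",c); print(c.shape,proj(w,(468.4,70.1,92.1)),proj(s,(468.4,70.1,92.1)))
E
```

```text
(550, 791, 3) [259.22163416 222.26213352] [268.46243051 182.76535654]
```

View pics/c3.png

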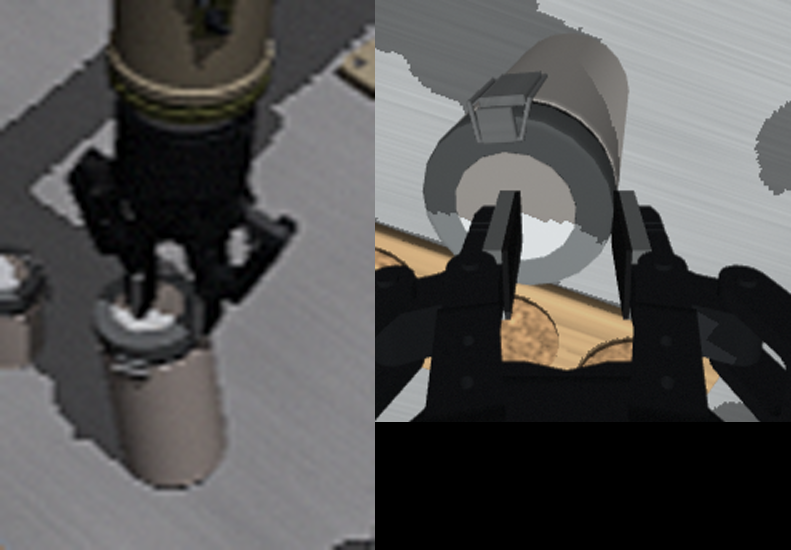

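The view shows the left finger riding on the lid and the canister leaning. In both the wrist and scene views the actual fingertips sit about 30–38 mm above the reported TCP, so I gripped only the lid edge. I'll lift off gently with the opening slightly relaxed, then re-measure.

```bash
python3 -m handwheel '[[0,0,-0.4,0,0,0],[0,0,-0.4,0,0,0],[0,0,-0.4,0,0,0],[0,0,-0.4,0,0,0],[0,0,-0.4,0,0,0],[0,0,-0.4,0,0,0],[0,0,-0.4,0,0,0],[0,0,-0.4,0,0,0],[0,0,-0.4,0,0,0],[0,0,-0.4,0,0,0],[0,0,-1,0,0,0],[0,0,-1.5,0,0,0],[0,0,-2,0,0,0],[0,0,-2,0,0,0],[0,0,0,0,0,0],[0,0,0,0,0,0],[0,0,0,0,0,0]]' 38 20
python3 -m handwheel '[[0,0,0,0,0,0],[0,0,0,0,0,0],[0,0,0,0,0,0],[0,0,0,0,0,0],[0,0,0,0,0,0],[0,0,0,0,0,0]]' 100 30
python3 - <<'E'
from h import *
w=eyes.read_camera("wrist"); s=eyes.read_camera("scene"); t=eyes.read_camera("top")
save(s,"a",(235,110,310,220),5); a=cv2.imread("pics/a.png"); save(w,"b",(100,60,440,384),1.2); b=cv2.imread("pics/b.png")
H=max(a.shape[0],b.shape[0]); c=np.zeros((H,a.shape[1]+b.shape[1],3),np.uint8); c[:a.shape[0],:a.shape[1]]=a;c[:b.shape[0],a.shape[1]:]=b
cv2.imwrite("pics/c4.png",c); go(458.3,69,80,109); p=env.get_state()["eef_pos"]; print(proj(w,p),proj(s,p))
E
```

```text
t: 5.6
eef_pos: [458.4, 69.1, 185.4]
tool_rot: [-0.164, 0.986, 0.0, -0.0]
contact_force: [0.5, -0.1, -0.3]
finger_gap: 32.2
grip_force: 0.0
t: 6.1
eef_pos: [458.5, 69.1, 185.4]
tool_rot: [-0.164, 0.986, 0.0, -0.0]
contact_force: [0.4, 1.3, -0.1]
finger_gap: 85.3
grip_force: 0.0
t 6.25 pos [458.6  69.1 185.6] yaw 108.9 tilt [-0. -0. -1.] gap 85.4 F [-0.4 -0.2  0.1] grip 0.0
turn z -0.1 shift [ 0.03 -0.   10.56]
[259.22389879 222.52716726] [271.53011776 159.26446034]
```

View pics/c4.png

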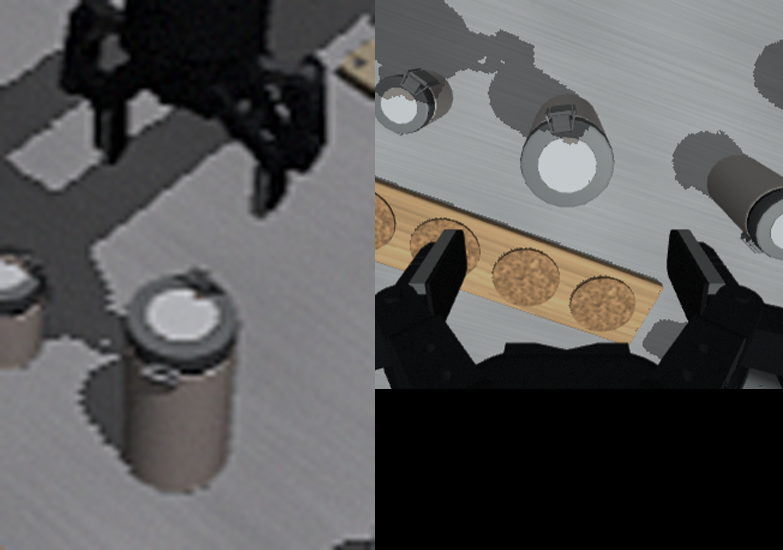

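The canister is upright and undisturbed: lid at (180,315) in the left panel. The open fingertips are at (112,160) and (262,215) there, and at (462,232) and (670,232) in the wrist panel. I'll triangulate the tip height from these.

```bash
python3 - <<'E'
from h import *
w=eyes.read_camera("wrist"); s=eyes.read_camera("scene"); t=eyes.read_camera("top")
p=env.get_state()["eef_pos"]
for b in (0,10,20,30,40,50): print(b,proj(w,p+[0,0,b]).round(1),proj(s,p+[0,0,b]).round(1))
def tri(a,b):
    A=[];B=[]
    for c,uv in ((w,a),(s,b)):
        o=c["cam_to_world"][:3,3]; d=ray(c,uv,0)-o; d/=np.linalg.norm(d); M=np.eye(3)-np.outer(d,d); A.append(M);B.append(M@o)
    x=np.linalg.lstsq(np.vstack(A),np.hstack(B),rcond=None)[0]; return x.round(1)
print(tri((170,253),(257.4,142)),tri((348,253),(287.4,153)))
print("XL wrist",ray(w,(260,197.5),130).round(1),"scene",ray(s,(235+180/5,110+315/5),130).round(1))
g=cv2.cvtColor(t["pixels"],cv2.COLOR_RGB2GRAY)
E
```

```text
0 [259.3 222.4] [271.5 159.3]
10 [259.2 228.7] [271.6 156.8]
20 [259.2 235.7] [271.8 154.3]
30 [259.2 243.5] [271.9 151.7]
40 [259.2 252.1] [272.  149.2]
50 [259.2 261.9] [272.1 146.6]
[471.6  23.7 230.9] [441.8 112.7 230.1]
XL wrist [459.8  70.1 130. ] scene [460.   70.9 130. ]
```

Triangulation puts the open tips at z≈230 with the TCP reported at 186, so they sit about 43 mm higher than reported. I'll grasp with the TCP about 40 mm lower and watch the force on the way down.

```bash
python3 -c "
from h import *
go(459.3,70,45)"
python3 -m handwheel '[[-0.08,0,2,0,0,0],[0,0.07,2,0,0,0],[0,0,2,0,0,0],[0,0,2,0,0,0],[0,0,1.5,0,0,0],[0,0,1.5,0,0,0],[0,0,1.5,0,0,0],[0,0,1.5,0,0,0],[0,0,0,0,0,0],[0,0,0,0,0,0]]'
```

```text
t 6.4 pos [458.6  69.1 185.6] yaw 108.9 tilt [ 0.  0. -1.] gap 85.4 F [ 0.4 -1.   0.6] grip 0.0
turn z -0.0 shift [-0.09  0.06 14.06]
t: 7.23
eef_pos: [458.2, 70.0, 45.0]
tool_rot: [-0.164, 0.986, 0.0, -0.001]
contact_force: [0.8, 0.5, -0.1]
finger_gap: 85.6
grip_force: 0.0
```

```bash
python3 -m handwheel '[[0,0,0,0,0,0],[0,0,0,0,0,0],[0,0,0,0,0,0],[0,0,0,0,0,0],[0,0,0,0,0,0]]' 0 30
python3 - <<'E'
from h import *
w=eyes.read_camera("wrist"); s=eyes.read_camera("scene")
save(s,"a",(235,110,310,220),5); a=cv2.imread("pics/a.png"); save(w,"b",(100,60,440,384),1.2); b=cv2.imread("pics/b.png")
H=max(a.shape[0],b.shape[0]); c=np.zeros((H,a.shape[1]+b.shape[1],3),np.uint8); c[:a.shape[0],:a.shape[1]]=a;c[:b.shape[0],a.shape[1]:]=b
cv2.imwrite("pics/c5.png",c); go(652,182,120)
E
```

```text
t: 7.65
eef_pos: [460.4, 70.0, 47.0]
tool_rot: [-0.164, 0.986, -0.0, 0.001]
contact_force: [-0.1, -0.6, 6.8]
finger_gap: 67.5
grip_force: 35.4
t 7.75 pos [460.4  70.   47.1] yaw 108.9 tilt [ 0.003  0.    -1.   ] gap 67.0 F [-0.3 -0.9  5.9] grip 35.4
turn z -0.0 shift [-21.76   4.39  -7.29]
```

View pics/c5.png

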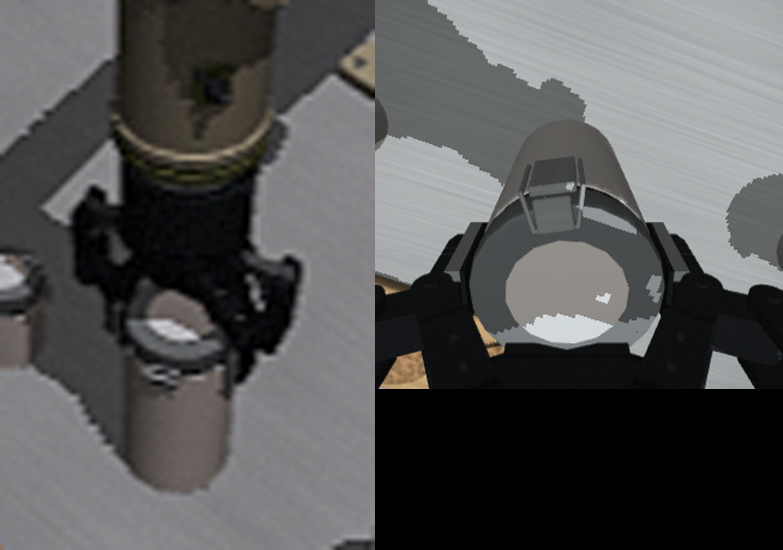

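Gripped: gap 67 mm, the pads are on both plain sides, and the lid is centred at (567,290) in the right panel. I'll lift and carry it to the mat by the mixer.

```bash
python3 -m handwheel '[[0,0,-0.8,0,0,0],[0,0,-1.6,0,0,0],[0,0,-2,0,0,0],[0,0,-2,0,0,0],[0,0,-1,0,0,0],[-1.5,0.3,0,0,0,0],[-3,0.6,0,0,0,0],[-3,0.6,0,0,0,0],[-3,0.6,0,0,0,0],[-3,0.6,0,0,0,0],[-3,0.6,0,0,0,0],[-3,0.6,0,0,0,0],[-1.5,0.3,0,0,0,0],[-0.7,0.8,0,0,0,0],[0,0,0,0,0,0],[0,0,0,0,0,0],[0,0,0,0,0,0]]'
cat >> h.py <<'E'
def lid(h_under,H,uv0):
    """centre of bright lid disk in wrist view via inner ellipse near uv0"""
    w=eyes.read_camera("wrist"); return w, ray(w,uv0,h_under+H)
E
python3 - <<'E'
from h import *
go(652,182,64)
w=eyes.read_camera("wrist"); save(w,"w6",None,1.5)
z=env.get_state()["eef_pos"][2]; print("lid at",ray(w,(260,301.7),z-47+130))
E
```

```text
t: 9.17
eef_pos: [647.1, 187.2, 119.1]
tool_rot: [-0.164, 0.986, -0.0, -0.001]
contact_force: [0.3, -0.0, -4.1]
finger_gap: 67.6
grip_force: 35.4
t 9.17 pos [647.1 187.2 119.1] yaw 108.9 tilt [-0.001 -0.001 -1.   ] gap 67.6 F [ 0.3 -0.  -4.1] grip 35.4
turn z -0.0 shift [-0.3  -0.65  5.51]
lid at [645.29130936 186.98714639 202.40453713]
```

View pics/w6.png

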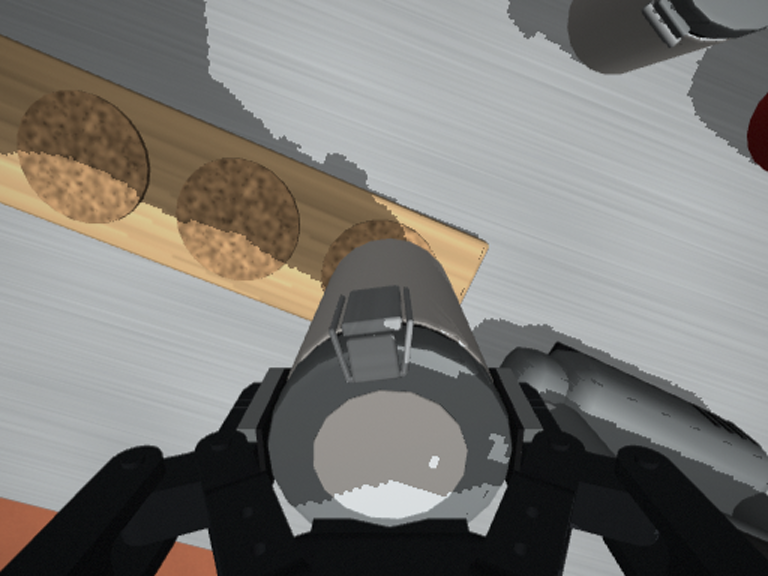

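The wrist view shows XL held over the end mat, with mats C and B at (84,157) and (237,218) and the lid at (390,454). I'll get the target relative to the same camera.

```bash
python3 - <<'E'
from h import *
w=eyes.read_camera("wrist")
C=ray(w,(56,104.7),16);B=ray(w,(158,145.3),16);print(C.round(1),B.round(1),np.linalg.norm(B-C),"A",(2*B-C).round(1), "corner",ray(w,(488/1.5,243/1.5),12).round(1))
E
```

```text
[639. -16.  16.] [645.3  82.2  16. ] 98.42553652400493 A [651.6 180.5  16. ] corner [608.4 243.7  12. ]
```

```bash
python3 -m handwheel '[[-0.35,-0.65,0,0,0,0],[0,0,1.2,0,0,0],[0,0,1.5,0,0,0],[0,0,1.2,0,0,0],[0,0,0.8,0,0,0],[0,0,0.4,0,0,0],[0,0,0.2,0,0,0],[0,0,0.1,0,0,0],[0,0,0.1,0,0,0],[0,0,0.1,0,0,0],[0,0,0,0,0,0]]'
python3 -c "
from h import *
go(652.5,182,64)"
```

```text
t: 10.18
eef_pos: [654.0, 182.8, 64.1]
tool_rot: [-0.164, 0.986, 0.0, 0.0]
contact_force: [-0.4, 0.3, -3.6]
finger_gap: 67.3
grip_force: 35.5
t 10.18 pos [654.  182.8  64.1] yaw 108.9 tilt [ 0.001  0.    -1.   ] gap 67.3 F [-0.4  0.3 -3.6] grip 35.5
turn z -0.0 shift [ 0.17 -0.02  0.01]
```

```bash
python3 -m handwheel '[[0.12,-0.04,0.1,0,0,0],[0,0,0.1,0,0,0],[0,0,0.05,0,0,0],[0,0,0.05,0,0,0],[0,0,0,0,0,0]]'
```

```text
t: 10.6
eef_pos: [653.6, 182.1, 63.3]
tool_rot: [-0.164, 0.986, 0.0, 0.001]
contact_force: [-4.5, -0.6, 8.5]
finger_gap: 67.2
grip_force: 36.6
```

```bash
python3 -m handwheel '[[0,0,0,0,0,0],[0,0,0,0,0,0],[0,0,0,0,0,0],[0,0,0,0,0,0],[0,0,-1,0,0,0],[0,0,-2,0,0,0],[0,0,-2.5,0,0,0],[0,0,-2.5,0,0,0],[0,0,-2,0,0,0],[0,0,0,0,0,6.7],[0,0,0,0,0,6.7],[0,0,0,0,0,6.7],[0,0,0,0,0,6.7],[0,0,0,0,0,6.7],[0,0,0,0,0,6.7],[0,0,0,0,0,6.7],[0,0,0,0,0,0],[0,0,0,0,0,0]]' 100 30
python3 - <<'E'
from h import *
go(456.9,266,163,62)
t=eyes.read_camera("top"); s=eyes.read_camera("scene"); save(s,"a",(200,110,340,300),3);save(t,"b",(170,125,240,175),5)
a=cv2.imread("pics/a.png");b=cv2.imread("pics/b.png");c=np.zeros((570,770,3),np.uint8);c[:570,:420]=a;c[:250,420:]=b;cv2.imwrite("pics/c7.png",c)
E
```

```text
t: 12.1
eef_pos: [652.7, 181.9, 161.2]
tool_rot: [0.24, 0.971, 0.0, 0.0]
contact_force: [-0.1, 0.4, -0.6]
finger_gap: 85.4
grip_force: 0.0
t 12.1 pos [652.7 181.9 161.2] yaw 62.2 tilt [ 0.  0. -1.] gap 85.4 F [-0.1  0.4 -0.6] grip 0.0
turn z 0.2 shift [21.24 -1.77 -0.18]
```

View pics/c7.png

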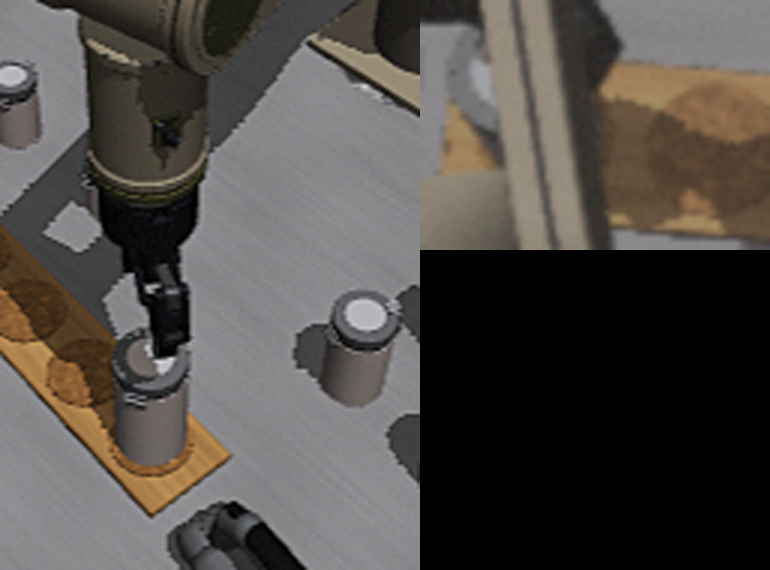

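XL stands upright on the mat by the mixer, centred with cork showing evenly around it at (150,440) in the crop. On to L.

```bash
python3 -m handwheel '[[1.5,-0.12,0,0,0,0],[3,-0.25,0,0,0,0],[3,-0.25,0,0,0,0],[3,-0.25,0,0,0,0],[3,-0.25,0,0,0,0],[3,-0.25,0,0,0,0],[3,-0.25,0,0,0,0],[1.74,-0.15,0,0,0,0],[0,0,0,0,0,0],[0,0,0,0,0,0],[0,0,0,0,0,0]]'
cat >> h.py <<'E'
def near(x,y,H):
    w=eyes.read_camera("wrist"); p=proj(w,(x,y,H)); hsv=cv2.cvtColor(w["pixels"],cv2.COLOR_RGB2HSV)
    # lid disk is light, edge contours; shade-tolerant: Canny-free threshold on both light & local
    m=((hsv[...,2]>175)&(hsv[...,1]<30)).astype(np.uint8); m=cv2.morphologyEx(m,cv2.MORPH_OPEN,np.ones((5,5)))
    n,l,st,ce=cv2.connectedComponentsWithStats(m)
    for i in range(1,n):
        if np.linalg.norm(ce[i]-p)<40 and st[i,4]<8000: print("disk",st[i],ce[i].round(1),"pred",p.round(1),"->",ray(w,ce[i],H).round(1))
    u,v=p.astype(int); print("val",hsv[v,u])
E
python3 -c "
from h import *
go(456.9,266,30,62); near(456.9,266,110)"
```

```text
t: 13.12
eef_pos: [457.4, 265.8, 161.0]
tool_rot: [0.241, 0.97, 0.0, 0.001]
contact_force: [-0.4, -0.0, 0.1]
finger_gap: 85.6
grip_force: 0.0
t 13.12 pos [457.4 265.8 161. ] yaw 62.1 tilt [ 0.001  0.    -1.   ] gap 85.6 F [-0.4 -0.   0.1] grip 0.0
turn z 0.1 shift [ 6.00e-02 -1.00e-02  1.31e+01]
disk [238 178  45  36 963] [261.9 192.6] pred [258.5 197.4] -> [454.5 270.5 110. ]
val [100  11 211]
```

```bash
python3 -m handwheel '[[0,0.05,2,0,0,0],[0,0,2,0,0,0],[0,0,2,0,0,0],[0,0,1.6,0,0,0],[0,0,1.5,0,0,0],[0,0,1.5,0,0,0],[0,0,1.5,0,0,0],[0,0,1.5,0,0,0],[0,0,0,0,0,0],[0,0,0,0,0,0]]'
python3 -m handwheel '[[0,0,0,0,0,0],[0,0,0,0,0,0],[0,0,0,0,0,0],[0,0,0,0,0,0],[0,0,0,0,0,0],[0,0,0,0,0,0]]' 0 30
```

```text
t: 14.0
eef_pos: [456.8, 265.4, 23.7]
tool_rot: [0.242, 0.97, -0.001, -0.001]
contact_force: [-0.6, 0.9, 0.2]
finger_gap: 85.6
grip_force: 0.0
t: 14.5
eef_pos: [458.2, 266.6, 26.0]
tool_rot: [0.242, 0.97, 0.001, 0.001]
contact_force: [-0.1, -2.7, 5.9]
finger_gap: 61.4
grip_force: 32.8
```

```bash
python3 -m handwheel '[[0,0,-0.8,0,0,0],[0,0,-1.6,0,0,0],[0,0,-2,0,0,0],[0,0,-1.6,0,0,0],[0,0,-0.8,0,0,0],[-2.65,-2.07,0,0,0,0],[-2.65,-2.07,0,0,0,0],[-2.65,-2.07,0,0,0,0],[-2.65,-2.07,0,0,0,0],[-2.65,-2.07,0,0,0,0],[-2.65,-2.07,0,0,0,0],[-2.33,1.24,0,0,0,0],[-2.33,1.24,0,0,0,0],[-2.33,1.24,0,0,0,0],[-2.33,1.24,0,0,0,0],[0,0,0,0,0,0],[0,0,0,0,0,0],[0,0,0,0,0,0]]'
python3 - <<'E'
from h import *
go(645.1,82,42)
w=eyes.read_camera("wrist"); save(w,"w8",None,1.5)
E
```

```text
t: 16.0
eef_pos: [643.7, 82.2, 91.6]
tool_rot: [0.242, 0.97, -0.0, -0.001]
contact_force: [-0.7, 0.1, -2.3]
finger_gap: 61.2
grip_force: 34.3
t 16.0 pos [643.7  82.2  91.6] yaw 62.0 tilt [-0.002 -0.    -1.   ] gap 61.2 F [-0.7  0.1 -2.3] grip 34.3
turn z -0.0 shift [-0.13  0.05  4.96]
```

View pics/w8.png

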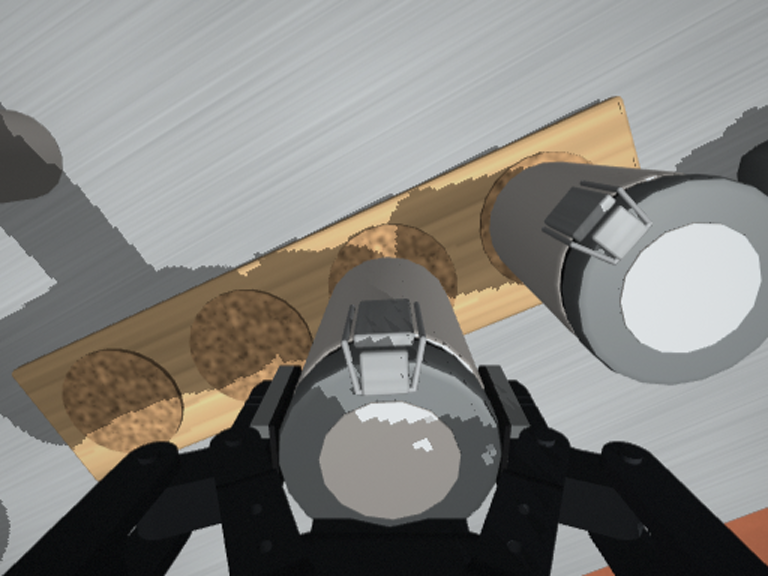

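L is held above mat B. The lid is at (390,460), the XL disk at (692,288), mat D at (123,400) and mat C at (250,345). I'll check these numerically.

```bash
python3 - <<'E'
from h import *
w=eyes.read_camera("wrist"); f=lambda u,v,z: ray(w,(u/1.5,v/1.5),z).round(1)
print("L",f(390,460,175.6),"XL",f(692,288,146),"D",f(123,400,16),"C",f(250,345,16))
E
python3 -m handwheel '[[-0.1,0.05,0.8,0,0,0],[0,0,1.2,0,0,0],[0,0,1.2,0,0,0],[0,0,0.8,0,0,0],[0,0,0.4,0,0,0],[0,0,0.2,0,0,0],[0,0,0.1,0,0,0],[0,0,0,0,0,0],[0,0,0,0,0,0]]'
```

```text
L [644.2  83.1 175.6] XL [652.8 183.3 146. ] D [ 632.2 -114.1   16. ] C [638.3 -15.8  16. ]
t: 16.85
eef_pos: [646.3, 82.1, 46.2]
tool_rot: [0.242, 0.97, 0.0, 0.0]
contact_force: [0.4, -0.6, -2.2]
finger_gap: 61.4
grip_force: 34.3
```

```bash
python3 -m handwheel '[[0.1,0,0.1,0,0,0],[0,0,0.1,0,0,0],[0,0,0.1,0,0,0],[0,0,0.1,0,0,0],[0,0,0.05,0,0,0],[0,0,0,0,0,0]]'
```

```text
t: 17.35
eef_pos: [645.3, 82.4, 42.1]
tool_rot: [0.242, 0.97, 0.0, 0.0]
contact_force: [-2.4, -0.9, 3.8]
finger_gap: 61.0
grip_force: 34.9
```

```bash
python3 -m handwheel '[[0,0,0,0,0,0],[0,0,0,0,0,0],[0,0,0,0,0,0],[0,0,0,0,0,0],[0,0,-1,0,0,0],[0,0,-2,0,0,0],[0,0,-2.5,0,0,0],[0,0,-2.5,0,0,0],[0,0,-2.5,0,0,0],[0,0,0,0,0,-6.86],[0,0,0,0,0,-6.86],[0,0,0,0,0,-6.86],[0,0,0,0,0,-6.86],[0,0,0,0,0,-6.86],[0,0,0,0,0,-6.86],[0,0,0,0,0,-6.86],[0,0,0,0,0,0],[0,0,0,0,0,0]]' 100 30
python3 -c "
from h import *
go(472.2,-238.4,148,110)"
```

```text
t: 18.85
eef_pos: [645.0, 82.7, 146.6]
tool_rot: [-0.172, 0.985, 0.0, 0.0]
contact_force: [-0.9, 0.1, -0.4]
finger_gap: 85.4
grip_force: 0.0
t 18.85 pos [645.   82.7 146.6] yaw 109.8 tilt [ 0.  0. -1.] gap 85.4 F [-0.9  0.1 -0.4] grip 0.0
turn z -0.2 shift [ 27.22 -24.26  -0.14]
```

```bash
python3 -m handwheel '[[1.36,-1.21,0,0,0,0],[2.72,-2.43,0,0,0,0],[2.72,-2.43,0,0,0,0],[2.72,-2.43,0,0,0,0],[2.72,-2.43,0,0,0,0],[2.72,-2.43,0,0,0,0],[2.72,-2.43,0,0,0,0],[2.72,-2.43,0,0,0,0],[2.72,-2.43,0,0,0,0],[2.72,-2.43,0,0,0,0],[1.36,-1.21,0,0,0,0],[0,0,0,0,0,0],[0,0,0,0,0,0],[0,0,0,0,0,0]]'
python3 -c "
from h import *
go(472.2,-238.4,5,110); near(472.2,-238.4,90)"
```

```text
t: 20.02
eef_pos: [472.8, -238.3, 146.3]
tool_rot: [-0.173, 0.985, 0.0, 0.0]
contact_force: [-0.1, 0.7, -0.9]
finger_gap: 85.6
grip_force: 0.0
t 20.02 pos [ 472.8 -238.3  146.3] yaw 109.9 tilt [ 0.  0. -1.] gap 85.6 F [-0.1  0.7 -0.9] grip 0.0
turn z -0.1 shift [7.000e-02 1.000e-02 1.413e+01]
disk [ 241  179   39   36 1121] [260.3 196.5] pred [259.5 194.8] -> [ 473.4 -237.2   90. ]
val [101  10 201]
```

```bash
python3 -m handwheel '[[0,0.05,2,0,0,0],[0,0,2,0,0,0],[0,0,2,0,0,0],[0,0,2,0,0,0],[0,0,1.6,0,0,0],[0,0,1.5,0,0,0],[0,0,1.5,0,0,0],[0,0,1.5,0,0,0],[0,0,0,0,0,0],[0,0,0,0,0,0]]'
python3 -m handwheel '[[0,0,0,0,0,0],[0,0,0,0,0,0],[0,0,0,0,0,0],[0,0,0,0,0,0],[0,0,0,0,0,0],[0,0,0,0,0,0]]' 0 28
python3 -c "
from h import *
go(540,-60,60)"
```

```text
t: 20.9
eef_pos: [472.0, -236.7, 4.3]
tool_rot: [-0.174, 0.985, 0.001, -0.001]
contact_force: [0.7, 0.1, -0.3]
finger_gap: 85.4
grip_force: 0.0
t: 21.4
eef_pos: [473.5, -238.7, 6.6]
tool_rot: [-0.174, 0.985, -0.001, 0.001]
contact_force: [0.8, 1.9, 6.3]
finger_gap: 55.3
grip_force: 30.0
t 21.4 pos [ 473.5 -238.7    6.6] yaw 110.0 tilt [ 0.002 -0.001 -1.   ] gap 55.3 F [0.8 1.9 6.3] grip 30.0
turn z -0.0 shift [-12.37  14.52  -5.34]
```

```bash
python3 -m handwheel '[[0,0,-0.8,0,0,0],[0,0,-1.6,0,0,0],[0,0,-2,0,0,0],[0,0,-1.6,0,0,0],[0,0,-0.8,0,0,0],[-1.45,0.95,0,0,0,0],[-2.89,1.9,0,0,0,0],[-2.89,1.9,0,0,0,0],[-2.89,1.9,0,0,0,0],[-2.89,1.9,0,0,0,0],[-2.89,1.9,0,0,0,0],[-2.89,1.9,0,0,0,0],[-2.89,1.9,0,0,0,0],[-1.4,0.9,0,0,0,0],[0,0,0,0,0,0],[0,0,0,0,0,0],[0,0,0,0,0,0]]'
python3 - <<'E'
from h import *
go(638,-17.3,23)
w=eyes.read_camera("wrist"); save(w,"w9",None,1.5)
E
```

```text
t: 22.82
eef_pos: [636.5, -17.5, 72.5]
tool_rot: [-0.174, 0.985, -0.0, -0.001]
contact_force: [-1.3, -1.2, -2.4]
finger_gap: 55.4
grip_force: 30.3
t 22.82 pos [636.5 -17.5  72.5] yaw 110.0 tilt [-0.001 -0.    -1.   ] gap 55.4 F [-1.3 -1.2 -2.4] grip 30.3
turn z -0.0 shift [-0.15 -0.03  4.95]
```

View pics/w9.png

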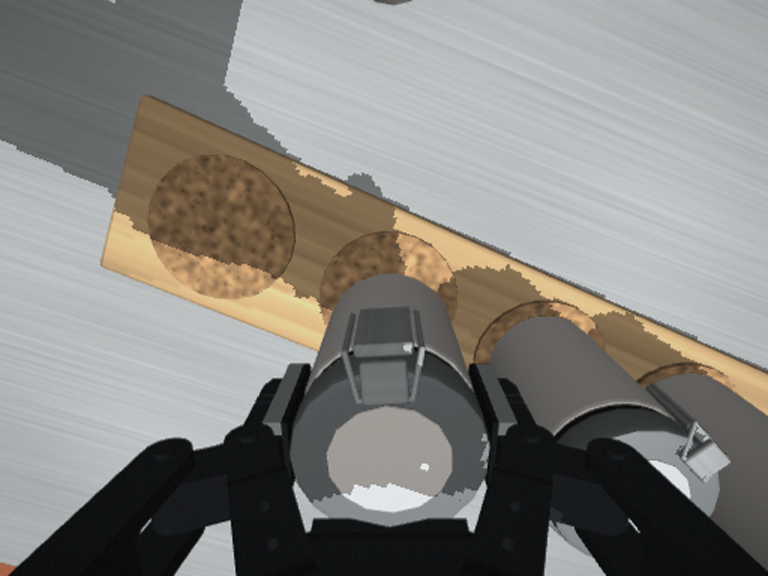

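M is held above mat C: lid at (390,459), mat D at (222,226), with L and XL standing to the right. I'll lower it and then open only partway, since L is close.

```bash
python3 - <<'E'
from h import *
w=eyes.read_camera("wrist"); f=lambda u,v,z: ray(w,(u/1.5,v/1.5),z).round(1)
print("M",f(390,459,72.5-6.6+90),"D",f(222,226,16))
E
python3 -m handwheel '[[-0.05,-0.03,0.8,0,0,0],[0,0,1.2,0,0,0],[0,0,1.2,0,0,0],[0,0,0.8,0,0,0],[0,0,0.4,0,0,0],[0,0,0.2,0,0,0],[0,0,0.1,0,0,0],[0,0,0,0,0,0],[0,0,0,0,0,0]]'
```

```text
M [636.7 -17.5 155.9] D [ 631.2 -116.8   16. ]
t: 23.67
eef_pos: [638.4, -17.1, 26.7]
tool_rot: [-0.174, 0.985, -0.0, 0.0]
contact_force: [0.2, -0.2, -1.4]
finger_gap: 55.0
grip_force: 30.3
```

```bash
python3 -m handwheel '[[0.05,0,0.1,0,0,0],[0,0,0.1,0,0,0],[0,0,0.1,0,0,0],[0,0,0.1,0,0,0],[0,0,0.05,0,0,0],[0,0,0,0,0,0]]'
```

```text
t: 24.17
eef_pos: [637.7, -17.2, 22.7]
tool_rot: [-0.174, 0.985, -0.0, 0.0]
contact_force: [-3.2, 0.9, 6.2]
finger_gap: 55.3
grip_force: 30.7
```

```bash
python3 -m handwheel '[[0,0,0,0,0,0],[0,0,0,0,0,0],[0,0,0,0,0,0],[0,0,0,0,0,0],[0,0,-1,0,0,0],[0,0,-2,0,0,0],[0,0,-2.5,0,0,0],[0,0,-2.5,0,0,0],[0,0,-2.5,0,0,0],[0,0,0,0,0,6.6],[0,0,0,0,0,6.6],[0,0,0,0,0,6.6],[0,0,0,0,0,6.6],[0,0,0,0,0,6.6],[0,0,0,0,0,0],[0,0,0,0,0,0]]' 78 28
python3 -c "
from h import *
go(472.9,-76.1,127,77)"
```

```text
t: 25.5
eef_pos: [637.6, -17.3, 127.2]
tool_rot: [0.111, 0.994, -0.0, 0.0]
contact_force: [0.2, -0.0, 0.1]
finger_gap: 66.3
grip_force: 0.0
t 25.5 pos [637.6 -17.3 127.2] yaw 77.2 tilt [ 0.001 -0.    -1.   ] gap 66.3 F [ 0.2 -0.   0.1] grip 0.0
turn z 0.2 shift [14.72 -9.44  0.02]
```

```bash
python3 -m handwheel '[[1.47,-0.94,0,0,0,0],[2.94,-1.89,0,0,0,0],[2.94,-1.89,0,0,0,0],[2.94,-1.89,0,0,0,0],[2.94,-1.89,0,0,0,0],[1.47,-0.94,0,0,0,0],[0,0,0,0,0,0],[0,0,0,0,0,0],[0,0,0,0,0,0]]' 100
python3 -c "
from h import *
go(472.9,-76.1,-12,77); near(472.9,-76.1,70)"
```

```text
t: 26.25
eef_pos: [473.8, -76.2, 127.3]
tool_rot: [0.112, 0.994, 0.0, 0.001]
contact_force: [0.2, 0.1, -0.9]
finger_gap: 85.5
grip_force: 0.0
t 26.25 pos [473.8 -76.2 127.3] yaw 77.1 tilt [ 0.001 -0.    -1.   ] gap 85.5 F [ 0.2  0.1 -0.9] grip 0.0
turn z 0.1 shift [ 9.000e-02 -1.000e-02  1.393e+01]
disk [262 182  16  30 334] [269.7 196.7] pred [258.7 194.4] -> [477.1 -67.4  70. ]
val [ 17  14 128]
```

```bash
python3 -m handwheel '[[0.08,0,2,0,0,0],[0,0,2,0,0,0],[0,0,2,0,0,0],[0,0,2,0,0,0],[0,0,1.6,0,0,0],[0,0,1.4,0,0,0],[0,0,1.4,0,0,0],[0,0,1.3,0,0,0],[0,0,0,0,0,0],[0,0,0,0,0,0]]'
python3 -m handwheel '[[0,0,0,0,0,0],[0,0,0,0,0,0],[0,0,0,0,0,0],[0,0,0,0,0,0],[0,0,0,0,0,0],[0,0,0,0,0,0]]' 0 25
python3 -c "
from h import *
go(630.9,-117.2,58)"
```

```text
t: 27.13
eef_pos: [471.9, -75.5, -11.1]
tool_rot: [0.112, 0.994, 0.0, -0.001]
contact_force: [-0.3, -0.1, -0.1]
finger_gap: 85.2
grip_force: 0.0
t: 27.63
eef_pos: [473.3, -76.3, -9.3]
tool_rot: [0.113, 0.994, -0.0, 0.001]
contact_force: [-0.4, 0.9, 6.2]
finger_gap: 49.2
grip_force: 26.1
t 27.63 pos [473.3 -76.3  -9.3] yaw 77.0 tilt [ 0.002 -0.    -1.   ] gap 49.2 F [-0.4  0.9  6.2] grip 26.1
turn z -0.0 shift [-16.28  -0.45  -6.73]
```

```bash
python3 -m handwheel '[[0,0,-0.8,0,0,0],[0,0,-1.6,0,0,0],[0,0,-2,0,0,0],[0,0,-1.6,0,0,0],[0,0,-0.8,0,0,0],[-1.4,0,0,0,0,0],[-2.7,-0.1,0,0,0,0],[-2.7,-0.1,0,0,0,0],[-2.7,-0.1,0,0,0,0],[-2.7,-0.1,0,0,0,0],[-2.7,-0.1,0,0,0,0],[-1.4,0,0,0,0,0],[0,0,0,0,0,0],[0,0,0,0,0,0],[0,0,0,0,0,0]]'
python3 -c "
from h import *
go(630.9,-117.2,7)"
```

```text
t: 28.88
eef_pos: [628.6, -117.2, 56.8]
tool_rot: [0.113, 0.994, 0.0, -0.001]
contact_force: [-0.5, -0.4, -1.5]
finger_gap: 49.6
grip_force: 26.3
t 28.88 pos [ 628.6 -117.2   56.8] yaw 77.0 tilt [-0.002  0.001 -1.   ] gap 49.6 F [-0.5 -0.4 -1.5] grip 26.3
turn z -0.0 shift [-0.22  0.05  4.98]
```

```bash
python3 -m handwheel '[[-0.08,0.03,0.8,0,0,0],[0,0,1.2,0,0,0],[0,0,1.2,0,0,0],[0,0,0.8,0,0,0],[0,0,0.4,0,0,0],[0,0,0.2,0,0,0],[0,0,0.1,0,0,0],[0,0,0,0,0,0],[0,0,0,0,0,0]]'
python3 -m handwheel '[[0,0,0.1,0,0,0],[0,0,0.1,0,0,0],[0,0,0.1,0,0,0],[0,0,0,0,0,0]]'
```

```text
t: 29.63
eef_pos: [631.3, -117.6, 11.2]
tool_rot: [0.113, 0.994, -0.0, 0.0]
contact_force: [0.5, 0.3, -0.8]
finger_gap: 49.5
grip_force: 26.3
t: 29.97
eef_pos: [630.7, -117.4, 7.5]
tool_rot: [0.113, 0.994, 0.0, -0.0]
contact_force: [0.0, 0.2, -1.1]
finger_gap: 49.5
grip_force: 26.3
```

```bash
python3 -m handwheel '[[0,0,0.05,0,0,0],[0,0,0.05,0,0,0],[0,0,0.05,0,0,0],[0,0,0,0,0,0]]'
```

```text
t: 30.3
eef_pos: [631.0, -117.5, 6.9]
tool_rot: [0.113, 0.994, -0.0, 0.0]
contact_force: [-2.9, 1.1, 5.5]
finger_gap: 49.2
grip_force: 26.6
```

```bash
python3 -m handwheel '[[0,0,0,0,0,0],[0,0,0,0,0,0],[0,0,0,0,0,0],[0,0,0,0,0,0],[0,0,-1,0,0,0],[0,0,-2,0,0,0],[0,0,-2.5,0,0,0],[0,0,-2.5,0,0,0],[0,0,-3,0,0,0],[0,0,-3,0,0,0],[3,0,0,0,0,0],[3,0,0,0,0,0],[3,0,0,0,0,0],[3,0,0,0,0,0],[3,0,0,0,0,0],[3,0,0,0,0,0],[0,0,0,0,0,0],[0,0,0,0,0,0]]' 80
python3 - <<'E'
from h import *
t=eyes.read_camera("top"); s=eyes.read_camera("scene")
save(s,"a",(110,110,340,360),2); save(t,"b",(80,100,410,200),1)
a=cv2.imread("pics/a.png");b=cv2.imread("pics/b.png");c=np.zeros((500,790,3),np.uint8);c[:500,:460]=a;c[:100,460:]=b;cv2.imwrite("pics/c10.png",c)
hsv=cv2.cvtColor(t["pixels"],cv2.COLOR_RGB2HSV); m=((hsv[...,2]>138)&(hsv[...,1]<25)).astype(np.uint8)
n,l,st,ce=cv2.connectedComponentsWithStats(m)
for nm,x,y,h in [("XL",651.7,181.8,146),("L",644.6,82,126),("M",637.6,-17.5,106),("S",630.5,-117.3,86)]:
    p=proj(t,(x,y,h))
    for i in range(1,n):
        if np.linalg.norm(ce[i]-p)<6 and st[i,4]>40: print(nm,p.round(1),ce[i].round(1),st[i,4],ray(t,ce[i],h).round(1),"want",x,y)
E
```

```text
t: 31.8
eef_pos: [454.6, -76.8, 146.9]
tool_rot: [0.113, 0.994, -0.0, 0.001]
contact_force: [0.1, -0.6, -0.1]
finger_gap: 68.3
grip_force: 0.0
XL [187.3 138.4] [187.7 138.8] 189 [650.8 180.6 146. ] want 651.7 181.8
L [226.1 144. ] [226.5 144.1] 145 [644.3  81.2 126. ] want 644.6 82
M [263.4 149.4] [263.7 149.8] 113 [636.5 -18.1 106. ] want 637.6 -17.5
```

View pics/c10.png

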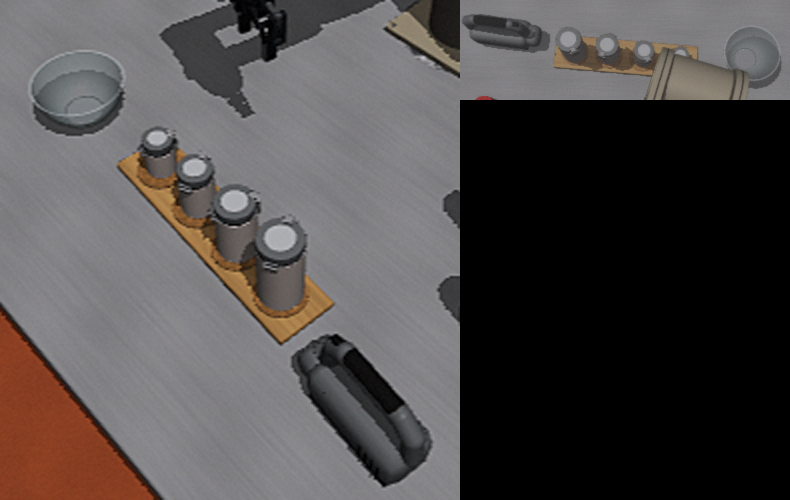

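The final view shows all four canisters upright on their mats, stepping down from XL at (280,265) by the mixer to S at (157,155) by the bowl. The top view puts XL, L and M within 2 mm of the mat centres. S's lid is partly hidden there, but it was released within 1 mm of its target, and the arm is clear.

```bash
python3 -c "
from rig import env
print(env.hand_in())"
```

```text
the job is handed in; nothing more can be done
None
```

I handed the job in at about 32 s: all four canisters stand upright on their cork mats, tallest by the mixer down to shortest by the bowl, after my first grasp of the tallest slipped and tipped it slightly before I regripped it.

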